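# Mount the magnifier on its ball stand and lock it

### The arm

A 6-joint arm with a two-finger parallel gripper is mounted at the origin on a cart in front of the work surface, level with it; the furniture and walls round the work are solid. World frame = base frame: x ahead of the robot, y to its left, z up, the work surface at z = 0. Lengths are in mm, angles in rad, forces in N, time in s.
With the tool pointing down it reaches from about 250 to 775 mm from the base axis. Payload 4 kg.
Tool frame: the origin (TCP) lies on the centre line of the jaws, within the pads' length; the fingertips stand ctrl.tip_extent ahead of it and the grasp point (between the pads) lies 8 mm behind it (ctrl.tip_extent is the distance from the TCP to the fingertips, in mm); z points along the fingers, y is the line along which they close (so a half turn about z gives the same grasp; the last joint's range is limited). The gripper opens to 94 mm and grips with 3 to 60 N. Pads are 16 mm wide; open, the fingers measure 119 mm over their backs; the gripper's body (75 mm by 177 mm) begins 78 mm behind the grasp point.
Start: joints at [1.216, 0.087, 1.371, -0, 1.684, -0.103], TCP at [137.041, 532.675, 180.606] pointing down, gripper open.
Joint ranges: [-3.1, 3.1], [-0.76, 2.03], [0.27, 2.55], [-1.08, 4.22], [0.17, 2.65], [-2.57, 2.57]. Speed limits (rad/s): [2.79, 2.79, 3.14, 3.14, 3.14, 3.14].

### API

Orientations are given as [roll, pitch, yaw] about the fixed x, y, z axes, in that order (R = Rz(yaw) Ry(pitch) Rx(roll)).
In Python, from cell import ctrl gives the robot as it stands.
- The arm moves only by the tool arm_command, never from a script. Its argument "targets" is a list that holds one entry, the list of rows, each a list of 4 numbers: the shift along the world's x, y, z in units of 10 cm (1.0 is 10 cm), then the turn about the world's z in units of pi/2 rad (1.0 is pi/2 rad). A call has 1 to 12 rows; each row is the pose to reach, as a shift and turn from the pose commanded when the call began; what a row does not reach only later rows make up. A row lasts 1/10 s, in which the tool goes at most 50 mm and 8.59 degrees, less where a joint would pass 70% of its speed; a pose out of reach is approached as far as the arm can. A call with a number of a shift or a turn outside -1 to 1 is refused whole. A call with a gripper value outside its range is refused whole. "jaw" is the opening, from 0 (shut) to 1 (fully open), set as the call begins (left out, the last holds). The fingers move at their own pace and stop on an object; "squeeze" is the grip in N (left out, the last holds). Time passes only in rows, so rows that repeat a pose let the fingers close. It gives the time, the measured TCP pose, the force, the opening and the grip force at its end, in the units of the state.
- ctrl.observe(): the state, without advancing time (a new reading comes with each control period).
- ctrl.camera(name): name is "side" or "top" or "wrist"; returns a dict with "color" (480x640x3 uint8, red, green, blue), "depth" (480x640 float32, mm along the optical axis (not along the pixel's ray), 0 where there is no reading), "mtx" (3x3 intrinsics, pixels), "pose" (4x4, takes a point from camera to world coordinates). Camera axes: x right, y up, looking along -z (the intrinsics and any distortion apply to the point x, -y, -z); pixel columns grow to the right and rows downward; lengths in mm; the calibration is good to about 2 mm. The wrist camera is an equidistant fisheye: a pixel r from the principal point sees the ray r / f radians off the axis. A picture is of the moment at which its call begins.
- ctrl.close_job(): hands the job in; it is judged then, once.
The state is a dict: "time_s": time; "joint_positions": joint angles; "qd": joint speeds; "effort": joint torques, N m; "position": TCP position; "orientation": TCP orientation; "ft_force": force on the tool from outside, world axes, zero at the start; "moment": the same for the moment, N m; "opening": finger opening in mm; "finger_force": force on a finger pad.
Only numpy, scipy, OpenCV 4.12 (cv2) and the standard library are available. Lean on these libraries where they do the work, as an engineer would, in place of code of your own. Each camera call takes 0.05 s, during which the arm holds its last target. There are 200 camera calls.

### The job

Mount the loose magnifier on the ball of its stand: raise its lock handle first, lower the coupler over the ball and press it gently but fully home so that its foot sits flush on the stand's plate, then press the handle fully down to lock it. Do not force anything, do not tip the magnifier over, and leave the other things on the table where they are.

Things in the scene. Friction and masses are not known exactly. Their poses are not given: they have to be found in the camera images.
- ball_stand: Fixed stand: white foot 100 mm across, post with a round seat plate (84 mm) and above it a steel ball, 24 mm across, on a thin neck. Origin: on the table straight below the ball. Ball top is 44 mm above the plate. The post is clamped at an unknown height, NOT reported: plate top anywhere from 45 to 65 mm, ball top 89 to 109 mm above the table; it does not give when pressed.
- head_grip (a point): Middle of the white coupler head of the loose magnifier (0.76 kg +-15 %), straight above the socket's centre and 36 mm above the underside of its foot flange. Head: 44 mm long (x), 34 wide (y: grip across here), top 53 mm above the underside. +x points to the lens, -x to the handle, z up. Any final yaw will do.
- flange_centre (a point): Centre of the underside of the magnifier's round foot flange (80 mm across, 5 thick), on which it stands at first; the 25.5 mm wide socket opens here. Home, it rests flush on the seat plate, the ball inside. A sprung jaw resists: from 15 mm before home the force on the tool changes by up to 19 N (its weight, 7 N, alone cannot pass it; part is sideways), at 5 mm it snaps past, then comes the hard stop.
- lens_centre (a point): Centre of the lens ring, 92 mm along +x from the head's middle; 68 mm across, its faces 41 and 51 mm above the flange's underside. Keep it clear of other things.
- handle_knob (a point): Middle of the knob at the end of the lock handle: a cylinder 14 mm thick, 20 mm long, lying along the head's y; pinch it from above. It spins freely and is 52 mm from the handle's pin. The pin is parallel to the head's y, at x -36 mm from the head's middle and 39 mm above the flange's underside. This point's axes turn with the handle.
- lock_handle (a joint): Lock handle angle, rad: 0 = fully down (locked; points level to -x), 0.9 = fully raised (knob swung up towards the head). It stays where left; 1 N at the knob raises it, 3 N pushes it down. Down, its toe bars the ball from the socket; if the magnifier is not fully home the toe strikes the ball and the handle stops 0.1 rad or more short of down.
- clear_cup: Bystander: clear plastic cup standing upright, 59 mm across, 66 tall. Origin: centre of its underside.
- tub: Bystander: clear round tub, 107 mm across, 55 tall. Origin: centre of its underside.
- suture_packet: Bystander: flat suture packet, 98x57x13 mm. Origin: centre of its underside.
- tape: Bystander: roll of white tape lying flat, 76 mm across, 19 high. Origin: centre of its underside.
- purple_vial: Bystander: small blood vial with a purple cap, lying, 75 mm long, 15 high. Origin: centre of its underside.
- small_vial: Bystander: small cryovial, lying, 48 mm long, 13 high. Origin: centre of its underside.
- forceps: Bystander: steel forceps lying flat, 104 mm long, 10 high. Origin: centre of its underside.

How it is judged:
By the outcome, as a careful person would: the job done as asked, in the order asked, and still so for the second after the job is handed in, with the robot touching nothing.
It also fails if it takes over 72 s, if anything falls off the work surface, if the arm or the gripper's body presses on something with over 40 N, if the wrist force passes 120 N, or if a joint passes its speed limit or range.

## Working session

There is one attempt and no reset: what is moved stays moved. The work goes in short steps, Python scripts to look and compute and a tool call to move; the robot and the scene stay as the last step left them, time stands still between calls to the robot, and variables do not carry over. Pictures are saved under pics/ and viewed, at most 12 in all, crops included, and the job is handed in when it is done.

Besides the shell and the picture viewer there is one more tool, called after "Emit:" by a JSON object that holds its "fn" and its "kwargs". arm_command: Moves the arm, as the interface text tells. Shifts and turns lie within -1 to 1; 1 stands for 10 cm of shift or pi/2 rad of turn. Its arguments: {"type":"object","properties":{"targets":{"type":"array"},"jaw":{"type":"number"},"squeeze":{"type":"number"}},"required":["targets"]}

```bash
mkdir -p pics; cat > h.py <<'E'
import numpy as np,cv2,pickle
from cell import ctrl
def snap(n,tag):
    c=ctrl.camera(n); pickle.dump(c,open(f'{n}_{tag}.pkl','wb')); cv2.imwrite(f'pics/{n}_{tag}.png',c['color'][:,:,::-1]); return c
def load(n,tag): return pickle.load(open(f'{n}_{tag}.pkl','rb'))
def cloud(c):
    d=c['depth'];K=c['mtx'];v,u=np.mgrid[0:480,0:640]
    P=np.stack([(u-K[0,2])/K[0,0]*d,-(v-K[1,2])/K[1,1]*d,-d],-1)
    return P@c['pose'][:3,:3].T+c['pose'][:3,3]
def ray(c,u,v,z):
    K=c['mtx'];r=c['pose'][:3,:3]@np.array([(u-K[0,2])/K[0,0],-(v-K[1,2])/K[1,1],-1]);o=c['pose'][:3,3]
    return o+r*(z-o[2])/r[2]
E
python3 - <<'E'
from h import *
a=snap('top','0');b=snap('side','0')
for c in(a,b): print(c['mtx'],c['pose'],(c['depth']>0).mean())
print(ctrl.observe(),ctrl.tip_extent)
E
```

```text
[[516.84861404   0.         308.22513917]
 [  0.         516.84861404 239.72646841]
 [  0.           0.           1.        ]] [[-6.09753113e-03  9.94196514e-01 -1.07406294e-01  4.01390505e+02]
 [-9.99979739e-01 -5.86587993e-03  2.47257585e-03 -8.78209929e+01]
 [ 1.82819386e-03  1.07419194e-01  9.94212138e-01  1.14168660e+03]
 [ 0.00000000e+00  0.00000000e+00  0.00000000e+00  1.00000000e+00]] 0.9959114583333334
[[498.49989859   0.         314.74544614]
 [  0.         498.49989859 240.55095261]
 [  0.           0.           1.        ]] [[ 9.98745161e-01 -2.50767946e-03  5.00181401e-02  5.67941673e+02]
 [ 4.64954868e-02  4.17529520e-01 -9.07473013e-01 -1.22958121e+03]
 [-1.86083986e-02  9.08659899e-01  4.17122183e-01  5.98880013e+02]
 [ 0.00000000e+00  0.00000000e+00  0.00000000e+00  1.00000000e+00]] 0.9960514322916667
{'time_s': 0.1, 'joint_positions': array([ 1.21588821e+00,  8.79035468e-02,  1.37209426e+00, -2.04347487e-05,
        1.68358544e+00, -1.03096126e-01]), 'qd': array([-0.00107828, -0.0013517 , -0.00324451, -0.00087147, -0.00149029,
       -0.00161873]), 'effort': array([ 2.32820414e-03, -3.41252518e+01, -3.03301477e+01,  7.19935074e-02,
        3.04546428e-02, -9.13406097e-05]), 'position': array([136.85958446, 532.14506915, 179.51348763]), 'orientation': array([-3.13961054e+00, -1.84656950e-04,  2.88977820e+00]), 'ft_force': array([-0.62845934, -0.36071685, -1.25939664]), 'moment': array([ 0.03719621, -0.04275456,  0.02618233]), 'finger_force': 0.0, 'opening': 94.00914485479242} 11.0
```

View pics/top_0.png

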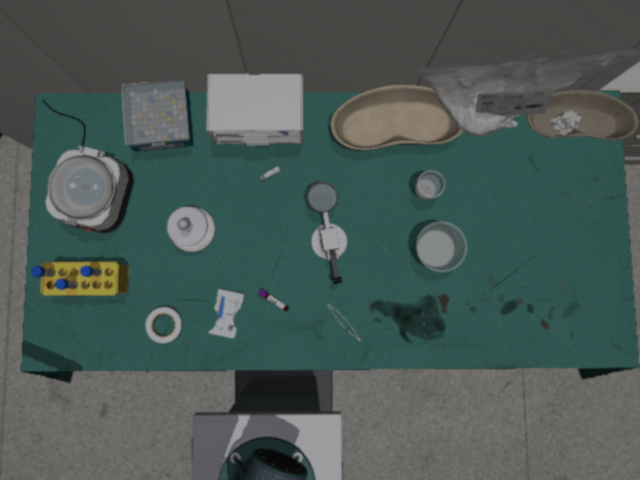

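View pics/side_0.png

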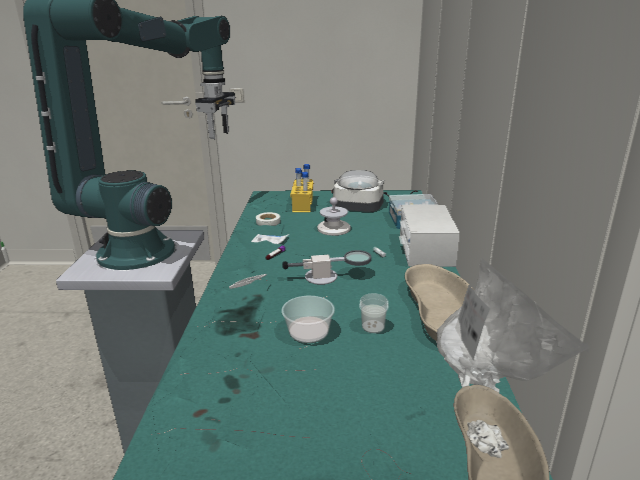

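The top view shows the magnifier head at about (330,240), with the lens at (322,197) and the handle knob at (337,278). The stand is at (190,228), with its ball at about (184,224). The bystanders are clear of both.

```bash
python3 - <<'E'
from h import *
for n in('top','side'):
    c=load(n,'0');P=cloud(c);
    print(n)
    def rep(name,m,k=None):
        Q=P[m]; 
        if len(Q): print(name,len(Q),Q.mean(0).round(1),np.median(Q,0).round(1),Q.min(0).round(),Q.max(0).round())
    X,Y,Z=P[...,0],P[...,1],P[...,2]
    t=c['color'].astype(int)
    def reg(x,y,r): return (np.hypot(X-x,Y-y)<r)
    pl=load('top','0')
    lens=ray(pl,322,197,50);head=ray(pl,331,239,53);knob=ray(pl,337,278,50);ball=ray(pl,184,224,95);fo=ray(pl,190,228,30)
    if n=='top':print('rays',lens.round(),head.round(),knob.round(),ball.round(),fo.round())
    rep('table',(abs(Z)<15)&reg(500,50,150))
    rep('headtop',reg(*head[:2],60)&(Z>46)&(t.min(-1)>150))
    rep('lens',reg(*lens[:2],50)&(Z>33)&(Z<60))
    rep('knob',reg(*knob[:2],30)&(Z>25)&(t.max(-1)<90))
    rep('ball',reg(*ball[:2],40)&(Z>72))
    for lo in range(20,115,5):
        m=reg(*ball[:2],70)&(Z>lo)&(Z<=lo+5); 
        if m.sum(): rep('st%d'%lo,m)
a=cv2.imread('pics/top_0.png')[170:310,150:360];b=cv2.imread('pics/side_0.png')[180:320,260:400]
a=cv2.resize(a,None,fx=3.8,fy=3.8,interpolation=2);b=cv2.resize(b,(500,500),interpolation=2)
cv2.imwrite('pics/c1.png',a)
E
```

```text
top
rays [ 611. -121.   50.] [ 520. -139.   53.] [ 438. -151.   50.] [548. 163.  95.] [549. 166.  30.]
table 13328 [495.3  42.5   2.4] [490.8  42.9   2. ] [351. -99.  -7.] [650. 200.  15.]
headtop 291 [ 524.5 -136.6   54.1] [ 522.4 -136.4   54.2] [ 501. -156.   47.] [ 574. -120.   62.]
lens 812 [ 609.9 -121.4   49.9] [ 610.8 -122.7   49.7] [ 562. -155.   43.] [647. -88.  57.]
knob 123 [ 444.  -149.5   44.7] [ 442.1 -149.    44.8] [ 428. -162.   37.] [ 468. -140.   51.]
ball 108 [549. 164.  99.] [549.2 163.7  99.8] [538. 154.  88.] [561. 175. 107.]
st20 11 [542.2 140.2  21.2] [547.4 132.9  21.5] [508. 124.  20.] [583. 176.  23.]
st50 19 [551.3 163.8  54.1] [547.8 159.4  54.5] [512. 133.  50.] [582. 207.  55.]
st55 643 [548.5 164.6  58.3] [545.1 163.   58.5] [509. 124.  55.] [590. 208.  60.]
st60 449 [549.2 164.5  61.5] [548.6 161.4  61.1] [508. 125.  60.] [589. 207.  65.]
st65 4 [547.1 164.3  65.8] [544.9 163.6  65.8] [535. 145.  65.] [563. 185.  66.]
st85 4 [546.  157.4  88.8] [547.  155.5  88.8] [539. 154.  88.] [551. 164.  90.]
st90 9 [548.7 162.6  93.4] [546.2 162.4  93.6] [538. 1
[... 1350 characters left out ...]
 158.5  61.2] [542. 152.  60.] [554. 167.  65.]
st65 3 [547.7 161.7  66.3] [547.7 162.2  66.1] [545. 160.  66.] [551. 163.  67.]
st70 7 [548.2 161.4  71.9] [547.8 159.9  71.2] [545. 158.  70.] [551. 167.  74.]
st75 2 [546.3 162.1  75.7] [546.3 162.1  75.7] [545. 161.  75.] [548. 163.  76.]
st80 11 [547.6 156.6  82.6] [547.8 157.9  83. ] [539. 151.  81.] [557. 162.  84.]
st85 12 [550.3 156.2  88.4] [550.9 155.   88.7] [539. 150.  86.] [560. 168.  90.]
st90 13 [547.2 156.2  92.6] [547.9 156.2  92.6] [539. 150.  90.] [557. 162.  95.]
st95 14 [548.9 160.9  97.3] [549.3 159.7  97.5] [539. 154.  95.] [557. 169.  99.]
st100 1 [547.8 161.6 101. ] [547.8 161.6 101. ] [548. 162. 101.] [548. 162. 101.]
```

View pics/c1.png

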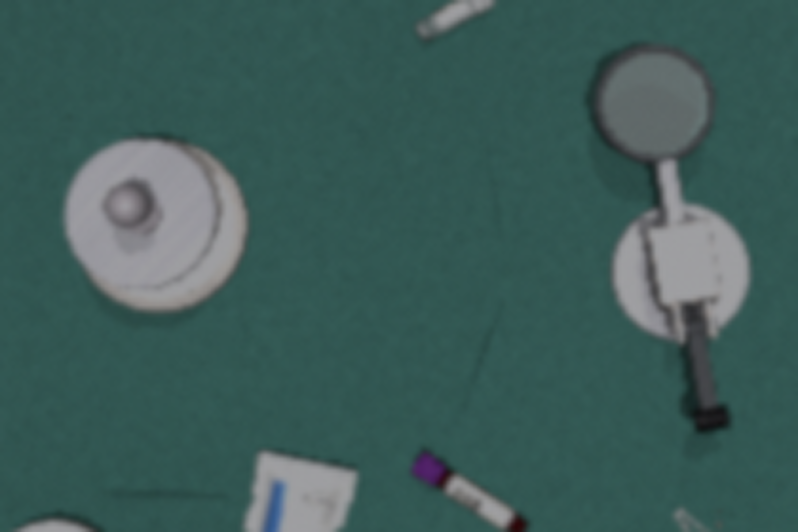

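The crop shows the stand at left, with the ball over the plate centre. The magnifier is at right, yawed about +0.17 rad. Its handle is down and the knob is at the -x end. I'll move over the knob.

Emit:
{"fn": "arm_command", "kwargs": {"targets": [[[0.1, -0.24, 0, 0.05], [0.24, -0.6, 0, 0.09], [0.42, -0.98, 0, 0.09]]], "jaw": 0.5, "squeeze": 6}}

```text
time_s: 0.4
position: [178.8, 433.5, 179.7]
orientation: [-3.14, -0.001, 3.034]
ft_force: [1.7, 0.1, 0.4]
opening: 73.6
finger_force: 0.0
```

Emit:
{"fn": "arm_command", "kwargs": {"targets": [[[0.21, -0.49, 0, 0.05], [0.42, -0.98, 0, 0.09]]]}}

```text
time_s: 0.6
position: [218.5, 340.9, 179.9]
orientation: [-3.141, -0.0, -3.106]
ft_force: [1.0, -0.6, 1.2]
opening: 57.6
finger_force: 0.0
```

Emit:
{"fn": "arm_command", "kwargs": {"targets": [[[0.21, -0.49, 0, 0.05], [0.42, -0.98, 0, 0.09]]]}}

```text
time_s: 0.8
position: [257.8, 249.0, 180.2]
orientation: [-3.141, 0.0, -2.965]
ft_force: [1.0, -0.4, -0.5]
opening: 47.1
finger_force: 0.0
```

Emit:
{"fn": "arm_command", "kwargs": {"targets": [[[0.21, -0.49, 0, 0], [0.42, -0.98, 0, 0]]]}}

```text
time_s: 1.0
position: [297.2, 157.1, 180.3]
orientation: [3.141, 0.001, -2.968]
ft_force: [0.9, -0.2, 0.7]
opening: 47.0
finger_force: 0.0
```

Emit:
{"fn": "arm_command", "kwargs": {"targets": [[[0.21, -0.49, 0, 0], [0.42, -0.98, 0, 0]]]}}

```text
time_s: 1.2
position: [336.7, 65.1, 180.5]
orientation: [3.141, 0.001, -2.969]
ft_force: [1.8, 1.4, 0.5]
opening: 46.7
finger_force: 0.0
```

Emit:
{"fn": "arm_command", "kwargs": {"targets": [[[0.21, -0.49, 0, 0], [0.42, -0.98, 0, 0]]]}}

```text
time_s: 1.4
position: [376.1, -27.0, 180.4]
orientation: [3.141, 0.001, -2.97]
ft_force: [1.5, 0.6, 0.7]
opening: 46.9
finger_force: 0.0
```

Emit:
{"fn": "arm_command", "kwargs": {"targets": [[[0.18, -0.38, -0.1, 0], [0.32, -0.75, -0.2, 0], [0.4, -0.92, -0.4, 0], [0.42, -0.98, -0.5, 0], [0.42, -0.98, -0.5, 0], [0.42, -0.98, -0.5, 0], [0.42, -0.98, -0.5, 0]]]}}

```text
time_s: 2.1
position: [418.3, -122.0, 131.7]
orientation: [-3.141, 0.002, -2.968]
ft_force: [0.2, 1.0, 0.0]
opening: 47.0
finger_force: 0.0
```

```bash
python3 - <<'E'
from h import *
c=snap('wrist','1');print(c['mtx'],c['pose'].round(3),ctrl.observe())
E
```

```text
[[371.64829954   0.         322.53607473]
 [  0.         371.64829954 235.79781154]
 [  0.           0.           1.        ]] [[-1.73000e-01 -9.56000e-01 -2.37000e-01  3.49495e+02]
 [ 9.85000e-01 -1.68000e-01 -4.20000e-02 -1.33215e+02]
 [ 1.00000e-03 -2.41000e-01  9.70000e-01  3.34846e+02]
 [ 0.00000e+00  0.00000e+00  0.00000e+00  1.00000e+00]] {'time_s': 2.15, 'joint_positions': array([-4.14394839e-01, -1.58199774e-01,  1.70482783e+00,  2.73706316e-04,
        1.59275175e+00, -2.15919737e+00]), 'qd': array([-0.00347284,  0.00043161, -0.00269799, -0.00125002, -0.00345835,
       -0.00092041]), 'effort': array([-1.33963628e-01, -2.27951699e+01, -2.96761823e+01, -6.02388592e-02,
        4.92316426e-02,  1.87818936e-03]), 'position': array([ 418.43345734, -122.1089195 ,  131.86657738]), 'orientation': array([-3.14059206e+00,  1.99258350e-03, -2.96757914e+00]), 'ft_force': array([ 0.75456775,  0.04246596, -0.40020535]), 'moment': array([ 0.06244254, -0.00058792,  0.00014756]), 'finger_force': 0.0, 'opening': 46.575321214286575}
```

View pics/wrist_1.png

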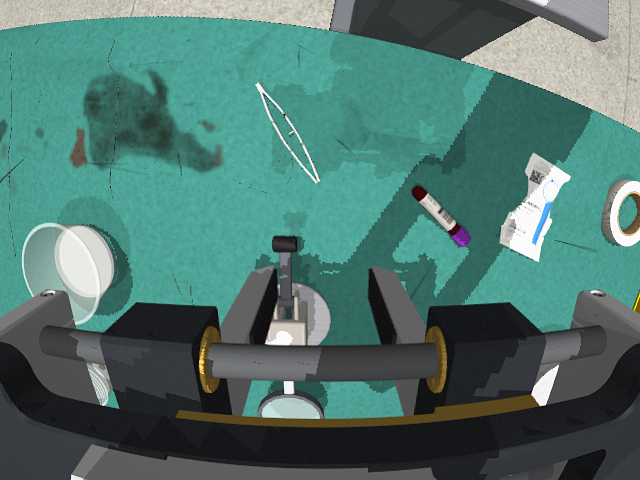

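The wrist view shows the knob at about (285,243), with the lever running down to the head at (287,325). The tool axis is midway between the fingers, at about (322,~290), so the knob sits left of it.

```bash
cat >> h.py <<'E'
def wcloud(c):
    d=c['depth'];K=c['mtx'];v,u=np.mgrid[0:480,0:640]
    x=(u-K[0,2])/K[0,0];y=(v-K[1,2])/K[1,1];t=np.hypot(x,y)+1e-9
    s=np.tan(t)/t
    P=np.stack([x*s*d,-y*s*d,-d],-1)
    return P@c['pose'][:3,:3].T+c['pose'][:3,3]
E
python3 - <<'E'
from h import *
c=load('wrist','1');P=wcloud(c);t=c['color'].astype(int)
v,u=np.mgrid[0:480,0:640]
m=(t.max(-1)<75)&(u>265)&(u<305)&(v>230)&(v<255)&(P[...,2]>20)
Q=P[m];print(len(Q),Q.mean(0),Q.min(0),Q.max(0))
w=Q[Q[:,2]>42] if (Q[:,2]>42).sum()>20 else Q
r=cv2.minAreaRect(w[:,:2].astype(np.float32));print(r)
print('table',np.median(P[180:200,200:260,2]))
for vv in (262,270,280,290): print(P[vv,286].round(1),t[vv,286])
m=(t.min(-1)>130)&(u>260)&(u<330)&(v>285)&(v<345); m2=m&(P[...,2]<15)&(P[...,2]>2)
q=P[m2];print('flange',len(q),q.min(0),q.max(0))
E
```

```text
388 [ 432.27157669 -150.06598879   44.81573691] [ 349.49473246 -160.6563741    37.49652059] [ 440.97202901 -133.21483202  334.84624956]
((394.8068542480469, -147.12490844726562), (20.249652862548828, 92.61018371582031), 85.26826477050781)
table -0.8719621611061825
[ 448.4 -146.4   42.1] [129 133 138]
[ 455.8 -145.5   41. ] [80 82 85]
[ 465.  -144.2   40.2] [81 82 85]
[ 473.9 -142.9   40.6] [80 84 86]
flange 1132 [ 482.2771086  -157.34999095    2.08511753] [552.8463472  -96.03076461   6.01938467]
```

Emit:
{"fn": "arm_command", "kwargs": {"targets": [[[0.08, -0.15, 0, -0.01], [0.15, -0.28, -0.1, -0.01], [0.15, -0.28, -0.35, -0.01], [0.15, -0.28, -0.6, -0.01], [0.15, -0.28, -0.8, -0.01], [0.15, -0.28, -0.92, -0.01], [0.15, -0.28, -0.98, -0.01], [0.15, -0.28, -0.98, -0.01], [0.15, -0.28, -0.98, -0.01]]]}}

```text
time_s: 3.05
position: [433.8, -151.4, 33.4]
orientation: [-3.141, 0.001, -2.985]
ft_force: [-0.6, 0.6, 0.7]
opening: 47.1
finger_force: 0.0
```

```bash
python3 - <<'E'
from h import *
c=snap('wrist','2');o=ctrl.observe();print(o['position'],o['ft_force'])
cv2.imwrite('pics/w2c.png',cv2.resize(c['color'][200:440,160:480,::-1],(800,600)))
E
```

```text
[ 433.94700758 -151.42792829   33.7520399 ] [-0.09646146  0.31647062  0.07048327]
```

View pics/w2c.png

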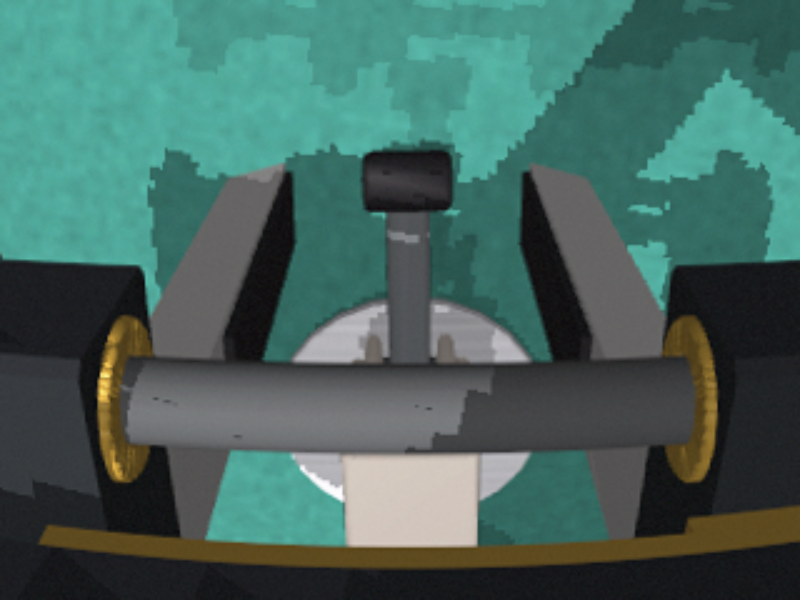

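The knob sits centred between the fingertips, at about (407,182) in the crop, with the lever straight. I'll close on it and swing it up along its arc.

Emit:
{"fn": "arm_command", "kwargs": {"targets": [[[0, 0, 0, 0], [0, 0, 0, 0], [0, 0, 0, 0], [0, 0, 0, 0], [0, 0, 0, 0], [0, 0, 0, 0], [0, 0, 0, 0], [0, 0, 0, 0]]], "jaw": 0.1, "squeeze": 6}}

```text
time_s: 3.9
position: [433.0, -150.9, 32.6]
orientation: [3.141, -0.0, -2.985]
ft_force: [0.1, 0.2, -0.5]
opening: 9.6
finger_force: 0.0
```

```bash
python3 - <<'E'
from h import *
c=snap('wrist','3')
cv2.imwrite('pics/w3c.png',cv2.resize(c['color'][200:440,160:480,::-1],(800,600)))
P=wcloud(c);t=c['color'].astype(int);v,u=np.mgrid[0:480,0:640]
m=(t.max(-1)<75)&(u>295)&(u<350)&(v>240)&(v<300)
for r in range(244,300,4): print(r,P[r,323].round(1),t[r,323])
E
```

```text
244 [ 427.6 -150.4   -1.7] [ 67 142 131]
248 [ 430.5 -149.9   -2.4] [ 68 143 131]
252 [ 432.8 -149.5   -0.9] [ 77 158 146]
256 [ 435.4 -149.1   -0.5] [ 69 145 133]
260 [ 438.4 -148.7   -1.1] [ 49 104  95]
264 [ 427.3 -150.5   41.4] [26 23 28]
268 [ 429.  -150.2   43.3] [29 26 27]
272 [ 430.4 -150.    45.9] [27 24 27]
276 [ 432.8 -149.6   45.5] [36 33 35]
280 [ 435.1 -149.3   45.5] [34 32 33]
284 [ 437.9 -148.8   44.4] [19 18 22]
288 [ 441.5 -148.3   41.1] [80 85 85]
292 [ 444.  -147.9   40.9] [78 81 83]
296 [ 446.7 -147.4   40.3] [82 82 84]
```

View pics/w3c.png

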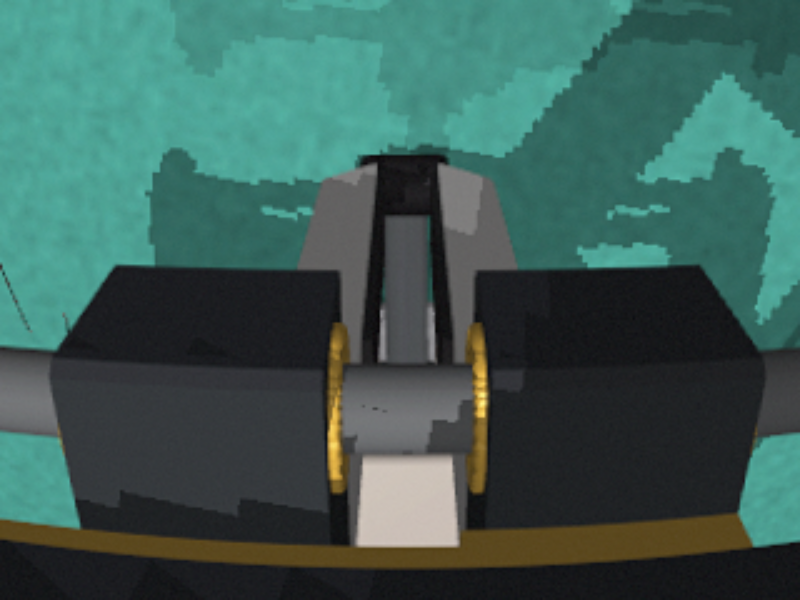

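The fingers have closed around the lever and overlap the knob ends in the image, so they are not gripping the knob. I'll check where the fingertips really are.

```bash
python3 - <<'E'
from h import *
c=load('wrist','3');P=wcloud(c)
for col in (296,303,308,345,352): 
    for r in (263,266,268,270,272,276,282,290,300): print(col,r,P[r,col].round(1),c['color'][r,col])
o=ctrl.observe();print(o['position'],o['finger_force'])
c=snap('side','3');d=c
E
```

```text
296 263 [ 443.3 -166.2   -1.1] [ 82 173 159]
296 266 [ 445.6 -165.9   -1.7] [ 80 166 154]
296 268 [ 447.  -165.7   -1.7] [ 83 158 146]
296 270 [ 425.  -164.3   64.4] [128 123 123]
296 272 [ 425.5 -164.1   66. ] [96 94 94]
296 276 [ 425.2 -163.7   72.3] [97 96 97]
296 282 [ 425.4 -163.2   79.5] [99 97 97]
296 290 [ 424.9 -162.6   89.8] [97 95 96]
296 300 [ 424.4 -161.9  101.4] [98 98 96]
303 263 [ 442.9 -161.6   -2. ] [ 49 104  97]
303 266 [ 444.9 -161.3   -1.8] [51 84 79]
303 268 [ 424.9 -161.    60.2] [130 127 128]
303 270 [ 424.6 -160.9   64.1] [128 125 126]
303 272 [ 424.6 -160.8   67. ] [99 96 97]
303 276 [ 424.5 -160.5   72.6] [97 96 95]
303 282 [ 424.3 -160.1   81. ] [98 98 97]
303 290 [ 424.6 -159.7   89.6] [99 98 98]
303 300 [ 424.1 -159.2  100.9] [98 97 97]
308 263 [ 428.8 -158.7   39.3] [23 18 20]
308 266 [ 424.2 -158.7   57.9] [112 111 112]
308 268 [ 424.6 -158.6   59.9] [127 127 126]
308 270 [ 424.3 -158.5   63.7] [98 97 97]
308 272 [ 424.2 -158.4   67. ] [100  98  97]
308 276 [ 424.2 -158.2   72.6] [100  98 100]
308 282 [ 424.2 -157.9   80.3] [90 88 90]
308 290 [ 425.  -
[... 227 characters left out ...]
63.2] [125 122 123]
345 272 [ 421.5 -140.7   66.7] [125 124 125]
345 276 [ 421.5 -141.1   72.6] [127 126 125]
345 282 [ 421.9 -141.4   79.5] [124 124 123]
345 290 [ 421.8 -142.1   89.5] [128 126 125]
345 300 [ 421.3 -142.8  101.4] [100  99  97]
352 263 [ 437.6 -129.    -1.4] [ 48 103  97]
352 266 [ 4.391e+02 -1.289e+02  2.000e-01] [ 53 107  99]
352 268 [ 440.8 -128.5   -0.7] [ 49 104  96]
352 270 [ 442.2 -128.3   -0.7] [ 87 114 109]
352 272 [ 421.  -137.4   66.9] [129 126 126]
352 276 [ 421.  -137.9   72.7] [105 105 103]
352 282 [ 421.1 -138.5   80.4] [98 96 97]
352 290 [ 421.9 -138.9   88.2] [98 98 97]
352 300 [ 421.2 -140.   100.7] [99 99 99]
[ 432.9767512  -150.8952171    32.56018403] 0.0
```

```bash
python3 - <<'E'
from h import *
print(ctrl.tip_extent,[a for a in dir(ctrl) if a[0]!='_'])
c=load('side','3');K=c['mtx'];T=np.linalg.inv(c['pose'])
for p in [(433,-151,22),(433,-151,33),(433,-151,58),(433,-151,119),(433,-151,39)]:
    q=T[:3,:3]@np.array(p)+T[:3,3];print(p,K[0,2]+K[0,0]*q[0]/-q[2],K[1,2]-K[1,1]*q[1]/-q[2])
cv2.imwrite('pics/s3c.png',cv2.resize(c['color'][160:310,200:400,::-1],(800,600),interpolation=cv2.INTER_NEAREST))
E
```

```text
11.0 ['IKError', 'camera', 'close_job', 'observe', 'tip_extent']
(433, -151, 22) 284.70591163825725 270.43659816193247
(433, -151, 33) 284.5095495223488 266.4699862306244
(433, -151, 58) 284.0577388120013 257.34318625667703
(433, -151, 119) 282.9219678458336 234.4000505871925
(433, -151, 39) 284.4018198974001 264.2937944855933
```

View pics/s3c.png

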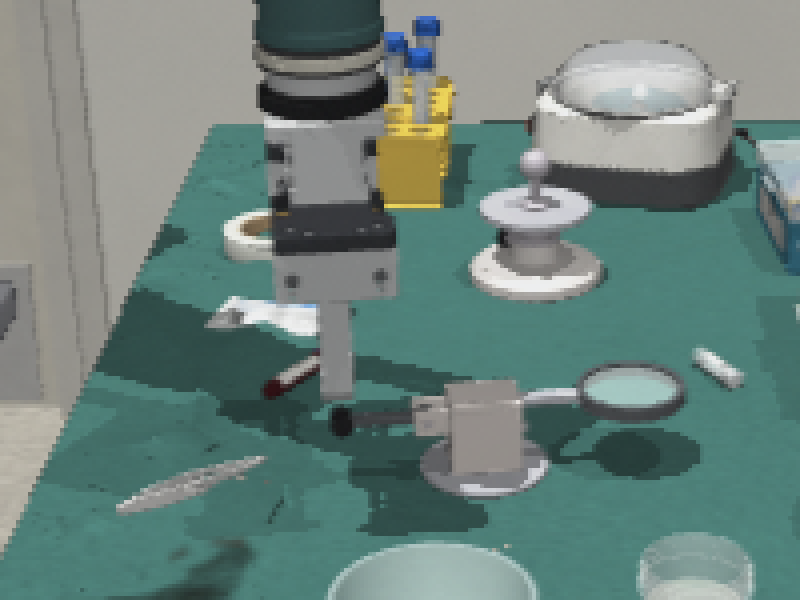

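The side view shows the fingertips ending above the knob, at about row 260 (z≈55). So the fingers are about 35 mm shorter than the reported TCP implies. I'll check that in the earlier frames.

```bash
python3 - <<'E'
from h import *
for tag,tz in(('1',131.9),('2',33.7),('3',32.6)):
    c=load('wrist',tag);P=wcloud(c);T=c['pose']
    tcp={'1':(418.4,-122.1),'2':(433.9,-151.4),'3':(433,-150.9)}[tag]
    D=P-np.array([*tcp,tz]);psi=.16
    lx=D[...,0]*np.cos(psi)+D[...,1]*np.sin(psi);ly=-D[...,0]*np.sin(psi)+D[...,1]*np.cos(psi);lz=D[...,2]
    m=(abs(lx)<12)&(abs(ly)<45)&(lz>-25)&(lz<90)&(P[...,2]>52)
    for s in(-1,1):
        k=m&(ly*s>0); z=lz[k];print(tag,s,k.sum(),np.percentile(z,[0,1,5]).round(1),np.percentile(lx[k],[1,50,99]).round(1),np.percentile(ly[k],[1,99]).round(1))
E
```

```text
1 -1 2518 [23.3 25.6 30.7] [-10.1  -9.1   7.1] [-34.4 -22.1]
1 1 2533 [23.6 25.3 30.5] [-10.9 -10.    6.5] [24.3 36.3]
2 -1 2522 [23.2 25.2 30.4] [-10.6  -9.7   6.7] [-34.4 -22.2]
2 1 2524 [23.1 25.1 30.4] [-10.4  -9.5   6.9] [24.2 36.4]
3 -1 1535 [22.5 26.4 30.9] [-10.4  -9.6   5.8] [-15.7  -3.7]
3 1 1537 [23.4 26.5 30.6] [-10.3  -9.6   5.7] [ 5.6 17.7]
```

All three frames put the tips about 24.5 mm above the reported TCP, a constant offset. I'll open, go 29 mm lower and close on the knob.

Emit:
{"fn": "arm_command", "kwargs": {"targets": [[[0, 0, 0, 0], [0, 0, 0, 0], [0, 0, 0, 0], [0, 0, 0, 0], [0.01, 0, -0.1, 0], [0.01, 0, -0.2, 0], [0.01, 0, -0.29, 0], [0.01, 0, -0.29, 0], [0.01, 0, -0.29, 0]]], "jaw": 0.45}}

```text
time_s: 4.9
position: [433.6, -150.7, 3.0]
orientation: [3.141, -0.001, -2.985]
ft_force: [0.3, -1.0, 0.8]
opening: 42.6
finger_force: 0.0
```

Emit:
{"fn": "arm_command", "kwargs": {"targets": [[[0, 0, 0, 0], [0, 0, 0, 0], [0, 0, 0, 0], [0, 0, 0, 0], [0, 0, 0, 0], [0, 0, 0, 0], [0, 0, 0, 0]]], "jaw": 0.1, "squeeze": 8}}

```text
time_s: 5.6
position: [434.3, -151.1, 4.0]
orientation: [-3.141, 0.001, -2.985]
ft_force: [0.6, -0.5, 2.7]
opening: 20.1
finger_force: 8.0
```

Emit:
{"fn": "arm_command", "kwargs": {"targets": [[[0.01, 0, 0.08, 0], [0.02, 0, 0.15, 0], [0.05, 0.01, 0.23, 0], [0.09, 0.01, 0.29, 0], [0.14, 0.02, 0.35, 0], [0.14, 0.02, 0.35, 0]]]}}

```text
time_s: 6.2
position: [448.9, -148.9, 39.9]
orientation: [-3.141, 0.001, -2.984]
ft_force: [-0.8, 1.3, 3.1]
opening: 19.7
finger_force: 8.0
```

Emit:
{"fn": "arm_command", "kwargs": {"targets": [[[0.03, 0, 0.03, 0], [0.05, 0.01, 0.05, 0], [0.05, 0.01, 0.05, 0], [0.05, 0.01, 0.05, 0]]]}}

```text
time_s: 6.6
position: [453.1, -148.1, 43.8]
orientation: [-3.141, 0.0, -2.985]
ft_force: [-1.2, -0.4, -0.1]
opening: 19.8
finger_force: 8.0
```

```bash
python3 - <<'E'
from h import *
c=snap('wrist','4');o=ctrl.observe();print(o['position'],o['ft_force'],o['opening'])
s=snap('side','4')
w=cv2.resize(c['color'][220:420,200:440],(400,400));s=cv2.resize(s['color'][210:310,250:350],(400,400))
cv2.imwrite('pics/c4.png',np.hstack([w,s])[:,:,::-1])
E
```

```text
[ 453.05013568 -148.060305     43.78377915] [-0.58157886  0.01820998  1.97832165] 20.21704165994985
```

View pics/c4.png

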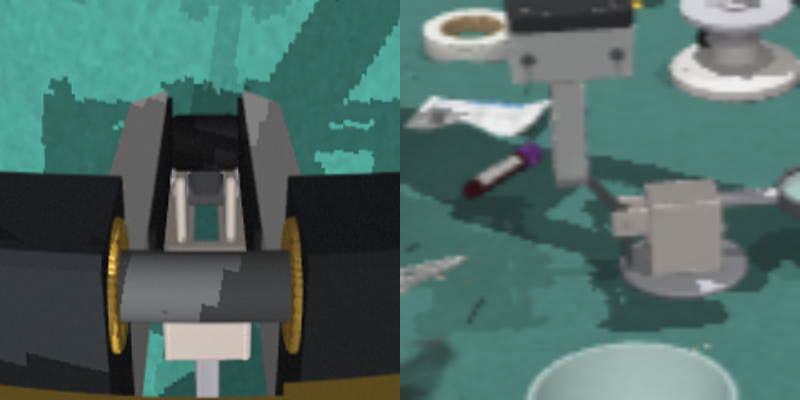

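The left half shows the knob between the pads. The right half shows the lever swung up towards the head, with the magnifier upright. I'll nudge it to the stop, release and rise.

Emit:
{"fn": "arm_command", "kwargs": {"targets": [[[0.01, 0, 0.01, 0], [0.02, 0, 0.015, 0], [0.02, 0, 0.015, 0], [0.02, 0, 0.015, 0]]]}}

```text
time_s: 7.1
position: [453.9, -147.9, 44.7]
orientation: [3.141, -0.002, -2.985]
ft_force: [-4.5, -1.0, 1.6]
opening: 20.1
finger_force: 8.0
```

Emit:
{"fn": "arm_command", "kwargs": {"targets": [[[0, 0, 0, 0], [0, 0, 0, 0], [0, 0, 0, 0], [0, 0, 0.1, 0], [0, 0, 0.4, 0], [-0.2, 0.02, 0.7, 0], [-0.2, 0.02, 0.7, 0], [-0.2, 0.02, 0.7, 0]]], "jaw": 0.6}}

```text
time_s: 7.9
position: [435.9, -146.2, 116.4]
orientation: [-3.14, 0.003, -2.985]
ft_force: [-1.1, -0.2, 0.4]
opening: 56.6
finger_force: 0.0
```

```bash
python3 - <<'E'
from h import *
c=snap('wrist','5');o=ctrl.observe();print(o['position'],o['orientation'],o['ft_force'])
P=wcloud(c);t=c['color'].astype(int)
X,Y,Z=P[...,0],P[...,1],P[...,2]
near=np.hypot(X-520,Y+138)<110
def rep(n,m,frac=False):
    q=P[m]; print(n,len(q),q.mean(0).round(1) if len(q) else '',np.percentile(q,[2,98],axis=0).round(1) if len(q) else '')
    return q
q=rep('knob',(np.hypot(X-452,Y+148)<22)&(Z>60)&(Z<100)&(t.max(-1)<70))
q=rep('headtop',near&(Z>50)&(Z<57)&(t.min(-1)>110)&(np.hypot(X-520,Y+138)<32))
if len(q)>20: print(cv2.minAreaRect(q[:,:2].astype(np.float32)))
q=rep('flange',(np.hypot(X-520,Y+138)<44)&(Z>2)&(Z<8)&(t.min(-1)>110))
if len(q)>20:
  A=np.c_[2*q[:,:2],np.ones(len(q))];h=cv2.convexHull(q[:,:2].astype(np.float32));print(cv2.minEnclosingCircle(h))
q=rep('lens',(np.hypot(X-611,Y+122)<45)&(Z>38)&(Z<56))
cv2.imwrite('pics/w5.png',c['color'][:,:,::-1])
E
```

```text
[ 435.22752214 -145.83228693  115.02876153] [-3.14156680e+00  7.40902466e-04 -2.98507604e+00] [ 0.00854341  0.85768999 -0.56809062]
knob 617 [ 452.5 -146.9   82.2] [[ 445.2 -156.5   61.5]
 [ 469.6 -138.1   86.6]]
headtop 1196 [ 511.  -137.1   51.9] [[ 497.7 -153.4   50.4]
 [ 524.8 -120.8   53.3]]
((511.139404296875, -137.17959594726562), (27.625478744506836, 33.85299301147461), 8.251876831054688)
flange 2186 [ 515.1 -135.5    4. ] [[ 485.4 -172.5    2.5]
 [ 548.4  -99.     5.4]]
((519.764404296875, -135.59259033203125), 39.708736419677734)
lens 1853 [ 593.2 -123.    47.2] [[ 570.  -151.6   41.5]
 [ 612.1  -92.    50.6]]
```

View pics/w5.png

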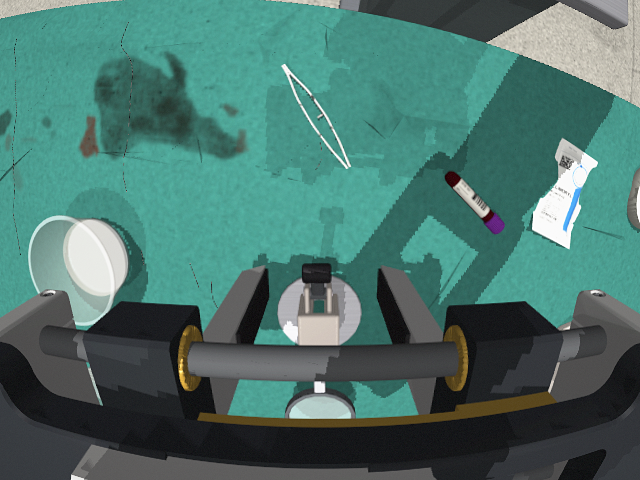

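The knob is up at (317,270) and the flange circle is centred at (519.8,-135.6). The magnifier is upright and lined up with the tool. Next I'll move over the head and grip it.

Emit:
{"fn": "arm_command", "kwargs": {"targets": [[[0.4, 0.05, 0, 0], [0.75, 0.09, -0.05, 0], [0.86, 0.1, -0.25, 0], [0.86, 0.1, -0.5, 0], [0.86, 0.1, -0.5, 0], [0.86, 0.1, -0.5, 0]]]}}

```text
time_s: 8.55
position: [520.0, -135.4, 63.5]
orientation: [3.14, -0.003, -2.985]
ft_force: [0.2, 0.3, 1.1]
opening: 56.6
finger_force: 0.0
```

Emit:
{"fn": "arm_command", "kwargs": {"targets": [[[0, 0, -0.2, 0], [0, 0, -0.4, 0], [0, 0, -0.6, 0], [0, 0, -0.69, 0], [0, 0, -0.69, 0], [0, 0, -0.69, 0]]]}}

```text
time_s: 9.15
position: [521.8, -136.3, -2.6]
orientation: [-3.141, 0.002, -2.985]
ft_force: [-0.6, -0.3, 0.4]
opening: 56.1
finger_force: 0.0
```

```bash
python3 - <<'E'
from h import *
c=snap('wrist','6');o=ctrl.observe();print(o['position'],o['orientation'],o['ft_force'],o['opening'])
P=wcloud(c);D=P-o['position'];psi=o['orientation'][2]+np.pi
lx=D[...,0]*np.cos(psi)+D[...,1]*np.sin(psi);ly=-D[...,0]*np.sin(psi)+D[...,1]*np.cos(psi);Z=P[...,2]
t=c['color'].astype(int)
m=(Z>50)&(Z<56)&(abs(lx)<35)&(abs(ly)<20)&(t.min(-1)>100);print('head',m.sum(),np.percentile(lx[m],[1,99]),np.percentile(ly[m],[1,99]))
m=(Z>2)&(Z<8)&(abs(lx)<50)&(abs(ly)<50)&(t.min(-1)>100)
if m.sum()>20:print('flange',m.sum(),cv2.minEnclosingCircle(np.c_[lx[m],ly[m]].astype(np.float32)))
E
```

```text
[ 522.13458766 -136.40124501   -2.24395846] [-3.14025734e+00  2.47159220e-03 -2.98509040e+00] [-0.06487332 -0.53089298 -0.07154166] 56.6082909891953
head 6771 [-23.84359583  17.71657952] [-15.59619431  17.36751203]
flange 5047 ((-2.1376278400421143, 0.8466472625732422), 39.81413650512695)
```

The head is centred between the fingers to within 1 mm, so I'll grip and lift.

Emit:
{"fn": "arm_command", "kwargs": {"targets": [[[0, 0, 0, 0], [0, 0, 0, 0], [0, 0, 0, 0], [0, 0, 0, 0], [0, 0, 0, 0], [0, 0, 0, 0]]], "jaw": 0.2, "squeeze": 45}}

```text
time_s: 9.8
position: [521.4, -136.4, -3.3]
orientation: [-3.141, 0.001, -2.985]
ft_force: [-0.1, -1.4, 2.7]
opening: 33.7
finger_force: 45.0
```

Emit:
{"fn": "arm_command", "kwargs": {"targets": [[[0, 0, 0.03, 0], [0, 0, 0.1, 0], [0, 0, 0.25, 0], [0, 0, 0.5, 0], [0, 0, 0.75, 0], [0, 0, 1, 0], [0, 0, 1, 0], [0, 0, 1, 0]]]}}

```text
time_s: 10.6
position: [520.3, -135.4, 94.8]
orientation: [3.14, -0.002, -2.985]
ft_force: [-1.2, -0.1, -8.4]
opening: 33.6
finger_force: 45.0
```

Emit:
{"fn": "arm_command", "kwargs": {"targets": [[[0, 0.05, 0.2, 0], [0.02, 0.2, 0.4, 0], [0.04, 0.4, 0.45, 0], [0.06, 0.6, 0.45, 0], [0.08, 0.8, 0.45, 0], [0.09, 1, 0.45, 0]]]}}

```text
time_s: 11.2
position: [528.2, -34.7, 137.5]
orientation: [3.139, -0.006, -2.985]
ft_force: [0.6, 0.3, -8.3]
opening: 33.6
finger_force: 45.0
```

Emit:
{"fn": "arm_command", "kwargs": {"targets": [[[0.02, 0.2, 0, 0], [0.04, 0.4, 0, 0], [0.06, 0.6, 0, 0], [0.08, 0.8, 0, 0], [0.09, 1, 0, 0]]]}}

```text
time_s: 11.7
position: [537.1, 65.0, 137.3]
orientation: [3.14, -0.006, -2.985]
ft_force: [-0.5, -0.5, -7.7]
opening: 33.7
finger_force: 45.0
```

Emit:
{"fn": "arm_command", "kwargs": {"targets": [[[0.02, 0.2, 0, 0], [0.04, 0.4, 0, 0], [0.06, 0.6, 0, 0], [0.08, 0.8, 0, 0], [0.09, 0.93, 0, 0], [0.09, 1, 0, 0], [0.09, 1, 0, 0], [0.09, 1, 0, 0], [0.09, 1, 0, 0]]]}}

```text
time_s: 12.6
position: [548.0, 163.1, 141.0]
orientation: [-3.141, -0.0, -2.986]
ft_force: [0.0, -0.2, -8.3]
opening: 33.6
finger_force: 45.0
```

```bash
python3 - <<'E'
from h import *
o=ctrl.observe();print(o['position'],o['orientation'],o['ft_force'],o['opening'],o['moment'])
s=snap('side','7');w=snap('wrist','7')
cv2.imwrite('pics/c7.png',np.hstack([cv2.resize(s['color'][120:260,240:430],(400,300)),cv2.resize(w['color'],(400,300))])[:,:,::-1])
E
```

```text
[547.98065263 163.13975656 140.99043223] [-3.14106269e+00 -3.40662343e-04 -2.98607922e+00] [ 5.61223468e-03 -2.02962157e-01 -8.34132028e+00] 33.64414734310677 [ 0.03705622 -0.00082908 -0.02830558]
```

View pics/c7.png

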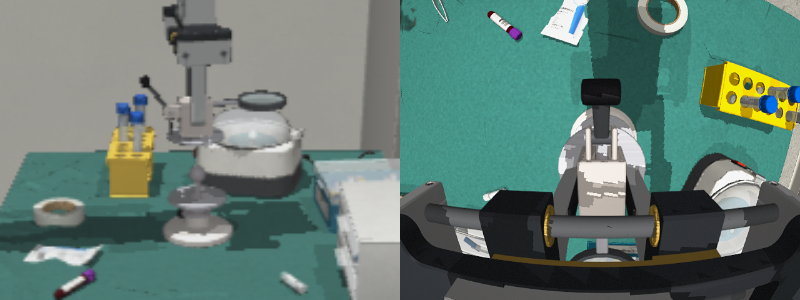

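The magnifier is held level above the stand with its handle still raised, at about (145,80) in the left half. I'll refine the ball's position relative to the magnifier within the same camera.

```bash
python3 - <<'E'
from h import *
def fit(p):
    h=cv2.convexHull(p.astype(np.float32))[:,0]; 
    A=np.c_[2*h,np.ones(len(h))];s=np.linalg.lstsq(A,(h**2).sum(1),rcond=None)[0];return s[:2].round(1),round(float(np.sqrt(s[2]+s[:2]@s[:2])),1)
from scipy.ndimage import label
for n in('top','side'):
    c=load(n,'0');P=cloud(c);X,Y,Z=np.moveaxis(P,-1,0);t=c['color'].astype(int);br=t.min(-1)>95
    m=(np.hypot(X-521,Y+136)<50)&(Z<12)&(Z>-3)&br;print(n,'flange',fit(P[m][:,:2]),np.median(Z[m]))
    m=(np.hypot(X-549,Y-164)<50)&(Z<66)&(Z>50)&br;print('plate',fit(P[m][:,:2]),np.median(Z[m]))
    m=(np.hypot(X-549,Y-164)<55)&(Z<20)&(Z>4)&br;print('foot',fit(P[m][:,:2]))
    m=(np.hypot(X-549,Y-164)<45)&(Z>80);q=P[m]
    # sphere fit radius 12
    from scipy.optimize import least_squares
    r=least_squares(lambda s:np.linalg.norm(q-s,axis=1)-12,[549,164,90],loss='soft_l1');print('ball',r.x.round(1),np.abs(r.fun).mean().round(2))
    v,u=np.nonzero(m);(cu,cv_),rr=cv2.minEnclosingCircle(np.c_[u,v].astype(np.float32));print('ball ray z=90',ray(c,cu,cv_,90).round(1),rr, 'headtop')
    m=(np.hypot(X-521,Y+136)<27)&(Z>44)&(Z<60)&(t.min(-1)>120);print(cv2.minAreaRect(P[m][:,:2].astype(np.float32)))
c=load('side','7');K=c['mtx']
E
```

```text
top flange (array([ 522.4, -135.6]), 39.8) 6.145468174172947
plate (array([549.7, 165.7]), 41.7) 59.49478392367064
foot (array([548.8, 165.5]), 48.9)
ball [549.7 165.9  91.3] 0.82
ball ray z=90 [550.2 166.   90. ] 5.824790954589844 headtop
((521.5733642578125, -136.65069580078125), (51.170738220214844, 33.487266540527344), 9.564543724060059)
side flange (array([ 520.6, -135.3]), 42.2) 3.579063309917842
plate (array([548.4, 162.8]), 42.6) 55.91574758120396
foot (array([548.5, 157.4]), 47.3)
ball [548.2 164.7  88.1] 1.33
ball ray z=90 [548.4 159.7  90. ] 3.9260714054107666 headtop
((522.7628173828125, -140.0516815185547), (49.335811614990234, 38.455440521240234), 6.924176216125488)
```

Emit:
{"fn": "arm_command", "kwargs": {"targets": [[[0.01, 0.015, -0.1, 0], [0.01, 0.015, -0.25, 0], [0.01, 0.015, -0.36, 0], [0.01, 0.015, -0.36, 0], [0.01, 0.015, -0.36, 0]]]}}

```text
time_s: 13.2
position: [548.4, 165.5, 104.0]
orientation: [3.142, -0.002, -2.985]
ft_force: [0.3, -0.3, -8.1]
opening: 33.5
finger_force: 45.0
```

Emit:
{"fn": "arm_command", "kwargs": {"targets": [[[0, 0, -0.02, 0], [0, 0, -0.04, 0], [0, 0, -0.06, 0], [0, 0, -0.06, 0], [0, 0, -0.06, 0]]]}}

```text
time_s: 13.7
position: [549.0, 165.6, 99.2]
orientation: [3.141, 0.0, -2.985]
ft_force: [-0.4, 0.6, -7.6]
opening: 33.6
finger_force: 45.0
```

Emit:
{"fn": "arm_command", "kwargs": {"targets": [[[0, 0, -0.02, 0], [0, 0, -0.03, 0], [0, 0, -0.03, 0], [0, 0, -0.03, 0]]]}}

```text
time_s: 14.1
position: [548.9, 165.6, 96.0]
orientation: [3.141, -0.0, -2.985]
ft_force: [0.1, -0.2, -9.1]
opening: 34.0
finger_force: 45.0
```

Emit:
{"fn": "arm_command", "kwargs": {"targets": [[[0, 0, -0.02, 0], [0, 0, -0.03, 0], [0, 0, -0.03, 0]]]}}

```text
time_s: 14.4
position: [548.8, 165.6, 92.7]
orientation: [3.142, -0.001, -2.985]
ft_force: [-0.7, 0.8, -7.9]
opening: 34.1
finger_force: 45.0
```

Emit:
{"fn": "arm_command", "kwargs": {"targets": [[[0, 0, -0.02, 0], [0, 0, -0.03, 0], [0, 0, -0.03, 0]]]}}

```text
time_s: 14.7
position: [548.8, 165.5, 89.8]
orientation: [3.142, -0.001, -2.985]
ft_force: [0.2, -0.2, -8.4]
opening: 33.7
finger_force: 45.0
```

Emit:
{"fn": "arm_command", "kwargs": {"targets": [[[0, 0, -0.02, 0], [0, 0, -0.04, 0], [0, 0, -0.04, 0]]]}}

```text
time_s: 15.0
position: [548.7, 165.5, 85.6]
orientation: [3.142, -0.001, -2.985]
ft_force: [0.3, 0.1, -7.8]
opening: 33.7
finger_force: 45.0
```

Emit:
{"fn": "arm_command", "kwargs": {"targets": [[[0, 0, -0.02, 0], [0, 0, -0.04, 0], [0, 0, -0.04, 0]]]}}

```text
time_s: 15.3
position: [549.1, 165.7, 81.8]
orientation: [3.141, 0.0, -2.985]
ft_force: [1.3, 1.2, -8.4]
opening: 33.7
finger_force: 45.0
```

Emit:
{"fn": "arm_command", "kwargs": {"targets": [[[0, 0, -0.02, 0], [0, 0, -0.04, 0], [0, 0, -0.04, 0]]]}}

```text
time_s: 15.6
position: [549.2, 165.7, 77.9]
orientation: [3.141, 0.0, -2.985]
ft_force: [1.3, 0.2, -8.1]
opening: 33.9
finger_force: 45.0
```

Emit:
{"fn": "arm_command", "kwargs": {"targets": [[[0, 0, -0.02, 0], [0, 0, -0.04, 0], [0, 0, -0.04, 0]]]}}

```text
time_s: 15.9
position: [549.1, 165.6, 73.8]
orientation: [3.141, 0.0, -2.985]
ft_force: [1.9, 0.9, -8.4]
opening: 33.9
finger_force: 45.0
```

Emit:
{"fn": "arm_command", "kwargs": {"targets": [[[0, 0, -0.02, 0], [0, 0, -0.03, 0], [0, 0, -0.03, 0]]]}}

```text
time_s: 16.2
position: [549.1, 165.6, 71.0]
orientation: [3.141, 0.0, -2.985]
ft_force: [1.7, 0.1, -8.3]
opening: 33.6
finger_force: 45.0
```

Emit:
{"fn": "arm_command", "kwargs": {"targets": [[[0, 0, -0.02, 0], [0, 0, -0.03, 0], [0, 0, -0.03, 0]]]}}

```text
time_s: 16.5
position: [550.2, 165.7, 69.1]
orientation: [-3.142, 0.003, -2.985]
ft_force: [2.4, -0.3, -5.8]
opening: 33.9
finger_force: 45.0
```

Emit:
{"fn": "arm_command", "kwargs": {"targets": [[[0, 0, -0.02, 0], [0, 0, -0.03, 0], [0, 0, -0.03, 0]]]}}

```text
time_s: 16.8
position: [551.2, 165.9, 66.9]
orientation: [3.141, 0.006, -2.985]
ft_force: [5.9, -0.3, -1.2]
opening: 33.7
finger_force: 45.0
```

Emit:
{"fn": "arm_command", "kwargs": {"targets": [[[0, 0, -0.02, 0], [0, 0, -0.03, 0], [0, 0, -0.03, 0]]]}}

```text
time_s: 17.1
position: [551.3, 166.1, 64.5]
orientation: [3.141, 0.006, -2.985]
ft_force: [5.2, 1.3, 5.3]
opening: 33.5
finger_force: 45.0
```

Emit:
{"fn": "arm_command", "kwargs": {"targets": [[[0, 0, -0.02, 0], [0, 0, -0.03, 0], [0, 0, -0.03, 0]]]}}

```text
time_s: 17.4
position: [551.2, 166.1, 60.0]
orientation: [3.141, 0.006, -2.985]
ft_force: [8.2, 1.8, -1.8]
opening: 33.8
finger_force: 45.0
```

Emit:
{"fn": "arm_command", "kwargs": {"targets": [[[0, 0, -0.01, 0], [0, 0, -0.02, 0], [0, 0, -0.02, 0]]]}}

```text
time_s: 17.7
position: [550.9, 166.0, 56.5]
orientation: [3.141, 0.004, -2.985]
ft_force: [8.3, 2.3, -7.3]
opening: 33.8
finger_force: 45.0
```

It snapped past the sprung jaw. I'll ease it down to the hard stop.

Emit:
{"fn": "arm_command", "kwargs": {"targets": [[[0, 0, -0.01, 0], [0, 0, -0.01, 0], [0, 0, -0.01, 0]]]}}

```text
time_s: 18.0
position: [550.5, 165.9, 54.8]
orientation: [3.141, 0.003, -2.985]
ft_force: [9.3, 1.8, -7.0]
opening: 33.9
finger_force: 45.0
```

Emit:
{"fn": "arm_command", "kwargs": {"targets": [[[0, 0, -0.01, 0], [0, 0, -0.01, 0], [0, 0, -0.01, 0]]]}}

```text
time_s: 18.3
position: [550.7, 165.9, 54.6]
orientation: [3.141, 0.003, -2.985]
ft_force: [9.7, 1.9, -5.3]
opening: 33.7
finger_force: 45.0
```

Emit:
{"fn": "arm_command", "kwargs": {"targets": [[[0.01, 0, -0.01, 0], [0.01, 0, -0.01, 0], [0.01, 0, -0.01, 0]]]}}

```text
time_s: 18.6
position: [550.7, 165.8, 54.5]
orientation: [3.141, 0.002, -2.985]
ft_force: [5.6, 2.1, 0.5]
opening: 33.6
finger_force: 45.0
```

Emit:
{"fn": "arm_command", "kwargs": {"targets": [[[0, 0, -0.01, 0], [0, 0, -0.01, 0], [0, 0, -0.01, 0]]]}}

```text
time_s: 18.9
position: [550.7, 165.9, 54.6]
orientation: [3.141, 0.002, -2.985]
ft_force: [3.9, 2.0, 4.8]
opening: 33.8
finger_force: 45.0
```

Emit:
{"fn": "arm_command", "kwargs": {"targets": [[[0.005, 0, -0.01, 0], [0.005, 0, -0.01, 0], [0.005, 0, -0.01, 0], [0.005, 0, -0.01, 0]]]}}

```text
time_s: 19.3
position: [550.7, 165.9, 54.5]
orientation: [3.141, 0.002, -2.985]
ft_force: [-0.2, 0.5, 9.3]
opening: 33.9
finger_force: 45.0
```

Emit:
{"fn": "arm_command", "kwargs": {"targets": [[[0, 0, 0.02, 0], [0, 0, 0.02, 0], [0, 0, 0.02, 0]]]}}

```text
time_s: 19.6
position: [550.6, 165.9, 54.5]
orientation: [3.141, 0.001, -2.985]
ft_force: [3.0, 1.6, 5.0]
opening: 33.6
finger_force: 45.0
```

Emit:
{"fn": "arm_command", "kwargs": {"targets": [[[0, 0, 0, 0], [0, 0, 0, 0], [0, 0, 0, 0], [0, 0, 0, 0], [0, 0, 0, 0]]], "jaw": 0.6}}

```text
time_s: 20.1
position: [549.9, 165.4, 53.5]
orientation: [-3.142, -0.002, -2.985]
ft_force: [-0.6, 0.2, 0.6]
opening: 56.3
finger_force: 0.0
```

Emit:
{"fn": "arm_command", "kwargs": {"targets": [[[0, 0, 0.2, 0], [0, 0, 0.5, 0], [0, 0, 0.8, 0], [-0.3, -0.05, 0.9, 0], [-0.6, -0.1, 0.9, 0], [-0.8, -0.13, 0.9, 0], [-0.8, -0.13, 0.9, 0], [-0.8, -0.13, 0.9, 0]]]}}

```text
time_s: 20.9
position: [470.8, 152.6, 144.4]
orientation: [3.142, 0.001, -2.985]
ft_force: [0.1, -0.1, -0.8]
opening: 56.5
finger_force: 0.0
```

```bash
python3 - <<'E'
from h import *
o=ctrl.observe();print(o['position'],o['orientation'],o['ft_force'],o['opening'])
c=snap('wrist','8');P=wcloud(c);t=c['color'].astype(int);X,Y,Z=np.moveaxis(P,-1,0)
D=P-np.array([550.7,165.9,0]);psi=o['orientation'][2]+np.pi
lx=D[...,0]*np.cos(psi)+D[...,1]*np.sin(psi);ly=-D[...,0]*np.sin(psi)+D[...,1]*np.cos(psi)
m=(abs(lx+68)<14)&(abs(ly)<16)&(t.max(-1)<70)&(Z>110)&(Z<160);print('knob',m.sum(),P[m].mean(0),np.percentile(lx[m],[2,98]),np.percentile(ly[m],[2,98]),np.percentile(Z[m],[2,98]))
m=(abs(lx)<22)&(abs(ly)<20)&(t.min(-1)>100)&(Z>100)&(Z<118);print('headtop',m.sum(),np.median(Z[m]),np.percentile(Z[m],[5,95]),np.percentile(ly[m],[2,98]))
m=(np.hypot(lx,ly)<55)&(t.min(-1)>100)&(Z>50)&(Z<70);print('plate/flange',m.sum(),np.percentile(Z[m],[5,50,95]))
s=snap('side','8')
cv2.imwrite('pics/c8.png',np.hstack([cv2.resize(s['color'][150:250,270:400],(400,308)),cv2.resize(c['color'],(400,308))])[:,:,::-1])
E
```

```text
[470.83982117 152.64605569 144.36277068] [ 3.14152897e+00  1.12428489e-03 -2.98492290e+00] [ 0.06398142 -0.13771501 -0.75259314] 56.49283543370702
knob 749 [480.96885695 155.50786388 141.17135451] [-76.25659111 -55.65729351] [-8.76533965 10.03086428] [124.31760361 144.37786653]
headtop 695 109.89758211860877 [108.78542875 110.85941565] [-15.82868212  17.33647062]
plate/flange 2880 [56.58435999 61.69409664 62.91809025]
```

View pics/c8.png

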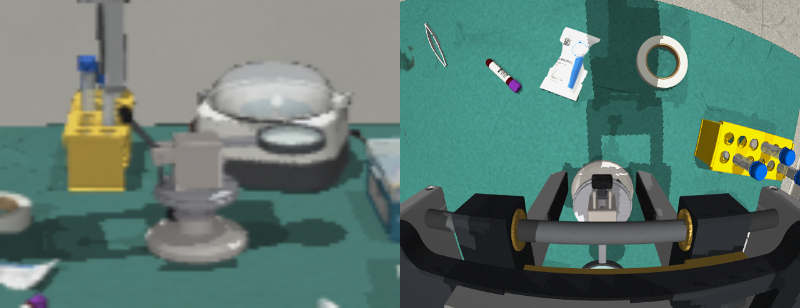

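The foot looks flush and level: the head top at 110 puts the foot at about 57, which matches the plate. The knob is raised at (600,182). I'll pinch it and swing it down.

Emit:
{"fn": "arm_command", "kwargs": {"targets": [[[0.12, 0.02, 0, 0], [0.12, 0.025, -0.2, 0], [0.12, 0.025, -0.36, 0], [0.12, 0.025, -0.42, 0], [0.12, 0.025, -0.42, 0], [0.12, 0.025, -0.42, 0]]], "jaw": 0.5}}

```text
time_s: 21.6
position: [483.4, 155.2, 102.6]
orientation: [3.141, 0.001, -2.985]
ft_force: [-1.0, -0.5, -0.3]
opening: 47.1
finger_force: 0.0
```

Emit:
{"fn": "arm_command", "kwargs": {"targets": [[[0, 0, 0, 0], [0, 0, 0, 0], [0, 0, 0, 0], [0, 0, 0, 0], [0, 0, 0, 0], [0, 0, 0, 0], [0, 0, 0, 0]]], "jaw": 0.1, "squeeze": 12}}

```text
time_s: 22.3
position: [482.7, 154.9, 102.6]
orientation: [-3.141, 0.001, -2.985]
ft_force: [0.2, -1.3, 1.7]
opening: 19.7
finger_force: 12.0
```

Emit:
{"fn": "arm_command", "kwargs": {"targets": [[[-0.03, 0, -0.025, 0], [-0.06, -0.01, -0.055, 0], [-0.08, -0.01, -0.08, 0], [-0.105, -0.02, -0.115, 0], [-0.125, -0.02, -0.15, 0], [-0.145, -0.025, -0.18, 0], [-0.16, -0.025, -0.215, 0], [-0.17, -0.03, -0.25, 0], [-0.17, -0.03, -0.25, 0]]]}}

```text
time_s: 23.2
position: [465.1, 152.1, 76.2]
orientation: [3.141, -0.001, -2.985]
ft_force: [1.2, -1.5, -0.4]
opening: 19.8
finger_force: 12.0
```

Emit:
{"fn": "arm_command", "kwargs": {"targets": [[[-0.01, 0, -0.04, 0], [-0.02, 0, -0.08, 0], [-0.02, 0, -0.12, 0], [-0.02, 0, -0.15, 0], [-0.02, 0, -0.15, 0], [-0.02, 0, -0.15, 0]]]}}

```text
time_s: 23.8
position: [463.2, 152.1, 61.7]
orientation: [3.141, -0.001, -2.985]
ft_force: [-0.5, -1.9, 1.3]
opening: 19.8
finger_force: 12.0
```

Emit:
{"fn": "arm_command", "kwargs": {"targets": [[[0, 0, -0.01, 0], [0, 0, -0.01, 0], [0, 0, -0.01, 0]]]}}

```text
time_s: 24.1
position: [463.2, 152.1, 61.4]
orientation: [3.142, -0.0, -2.985]
ft_force: [-1.8, -3.0, 5.0]
opening: 20.0
finger_force: 12.0
```

Emit:
{"fn": "arm_command", "kwargs": {"targets": [[[0, 0, -0.01, 0], [0, 0, -0.01, 0], [0, 0, -0.01, 0]]]}}

```text
time_s: 24.4
position: [463.3, 152.1, 61.1]
orientation: [3.142, -0.0, -2.985]
ft_force: [-3.6, -3.1, 8.0]
opening: 20.2
finger_force: 12.0
```

Emit:
{"fn": "arm_command", "kwargs": {"targets": [[[0, 0, -0.01, 0], [0, 0, -0.01, 0], [0, 0, -0.01, 0], [0, 0, 0.01, 0], [0, 0, 0.02, 0]]]}}

```text
time_s: 24.9
position: [463.3, 152.2, 61.8]
orientation: [3.141, -0.0, -2.985]
ft_force: [0.1, -2.7, -0.1]
opening: 19.6
finger_force: 12.0
```

Emit:
{"fn": "arm_command", "kwargs": {"targets": [[[0, 0, 0, 0], [0, 0, 0, 0], [0, 0, 0, 0], [0, 0, 0, 0], [0, 0, 0.3, 0], [0, 0, 0.7, 0], [0, 0, 0.9, 0], [0, 0, 0.9, 0], [0, 0, 0.9, 0]]], "jaw": 0.5}}

```text
time_s: 25.8
position: [463.4, 152.2, 151.5]
orientation: [3.141, -0.0, -2.985]
ft_force: [-0.1, -0.9, -0.6]
opening: 47.2
finger_force: 0.0
```

```bash
python3 - <<'E'
from h import *
o=ctrl.observe();print(o['position'],o['ft_force'],o['opening'])
c=snap('wrist','9');P=wcloud(c);t=c['color'].astype(int);X,Y,Z=np.moveaxis(P,-1,0)
D=P-np.array([550.7,165.9,0]);psi=o['orientation'][2]+np.pi
lx=D[...,0]*np.cos(psi)+D[...,1]*np.sin(psi);ly=-D[...,0]*np.sin(psi)+D[...,1]*np.cos(psi)
m=(abs(lx+88)<12)&(abs(ly)<16)&(t.max(-1)<60)&(Z>80)&(Z<120);print('knob',m.sum(),np.percentile(lx[m],[2,98]),np.percentile(Z[m],[2,50,98]))
for a in range(-80,-44,5):
    m=(abs(lx-a)<2.5)&(abs(ly)<3)&(Z>80)&(Z<120);print(a,m.sum(),np.median(Z[m]))
m=(abs(lx)<22)&(abs(ly)<20)&(t.min(-1)>100)&(Z>100)&(Z<118);print('headtop',m.sum(),np.median(Z[m]),np.percentile(Z[m],[5,95]))
m=(np.hypot(lx,ly)<39)&(abs(ly)>20)&(t.min(-1)>100)&(Z>50)&(Z<70);print('flange top',m.sum(),np.percentile(Z[m],[5,50,95]))
c=load('wrist','5');P=wcloud(c);t=c['color'].astype(int);D=P-np.array([521.3,-136.4,0]);psi=.157
lx=D[...,0]*np.cos(psi)+D[...,1]*np.sin(psi);ly=-D[...,0]*np.sin(psi)+D[...,1]*np.cos(psi);Z=P[...,2]
m=(abs(lx)<22)&(abs(ly)<20)&(t.min(-1)>100)&(Z>45)&(Z<60);print('ref headtop',np.median(Z[m]))
E
```

```text
[463.35077091 152.18040589 151.50685307] [-0.08061706 -0.86440639 -0.55792896] 47.209370329717224
knob 482 [-95.74786218 -83.96354568] [ 97.10045578 101.76349075 103.68037799]
-80 59 99.16557728427392
-75 56 98.90763372331816
-70 62 99.05669746335319
-65 55 98.77176716762153
-60 57 98.88290521506855
-55 55 99.10505310229874
-50 50 98.72317934747821
-45 48 99.0999973483357
headtop 473 109.86193787261075 [108.84689566 110.9470544 ]
flange top 1595 [60.64624301 61.84058956 62.99822344]
ref headtop 51.9873653814021
```

The lever is level (z≈99 all along its length), the foot is flush and the gripper is clear, so I'll hand in.

```bash
python3 -c "
from cell import ctrl
print(ctrl.close_job())"
```

```text
the job is handed in; nothing more can be done
None
```

The magnifier is on its stand, pressed home to the hard stop with its foot flush on the plate, and the handle is locked fully down. I handed the job in at about 26 s; no judging result came back.

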